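# Lock the battery pack into its test cradle

## Task

Push the battery pack along the cradle's channel until it sits fully home against the end stop, then push the toggle clamp's handle over past its centre so that it snaps shut and its foot holds the pack down. Only push: do not take the pack between the fingers or lift it, and leave the other things on the bench where they are.

Things in the scene. Friction and masses are not known exactly. Their poses are not given: they have to be found in the camera images.
- cradle: Test cradle fixed to the bench: aluminium plate 12 mm thick, 240 mm long in its x (away from the robot, towards the end stop), y -55 to +95 mm. Origin: on the bench, mid-length, on the channel's centre line. Two guide rails along x (x -85 to +85 mm), 66 mm apart inside, tops 22 mm above the bench. Toggle clamp on the +y side.
- end_stop (a point): Centre of the face of the cradle's end stop, at x = 90, y = 0, z = 34 mm in the cradle's frame. The stop is a cross block, its top 48 mm above the bench. Pushed home, the pack's far end touches it.
- pack: Black battery pack, loose in the channel, about 0.4 kg. Origin: centre of its underside; its x lies along the cradle's x within 3 degrees. 88 mm long in x (-44 to +44), 58 mm wide, body 44 mm high, terminal tower on top to 52 mm. Starts 50 to 80 mm short of the stop. Home, its origin is at x = +46 mm in the cradle's frame.
- clamp_hinge (a point): Centre of the toggle clamp's hinge at x = 70, y = 68, z = 80 mm in the cradle's frame; the hinge axis is the cradle's x. It sits between two steel cheeks (32 mm over both in x, 30 mm in y, tops 92 mm above the bench). Open, the clamping arm rises to 155 mm above the bench, on the pack's side of the hinge.
- clamp (a joint): Angle of the clamp lever, rad. 0: open, handle leaning 34 degrees outward (cradle +y), arm raised. Grows as the handle is pushed inward (to cradle -y). Its spring holds it open up to half way (0.53) and beyond that snaps it shut by itself. Shut on the home pack, the foot resting on its top, it reads about 1.0; travel ends at 1.05. Needs 3 to 5 N square to the grip, more if pushed aslant.
- clamp_grip (a point): Point on the centre line of the clamp's black round handle, 75 mm from the hinge; turns with the lever in the cradle's y-z plane. The grip is 20 mm thick, 40 to 100 mm from the hinge; below it a steel rod 12 mm thick. Open, this point is about 142 mm above the bench and 42 mm outward of the hinge; shut, 149 mm high and 30 mm inward.
- tape: Bystander: a black roll of tape, 59 mm across, 18 mm high, lying flat to the right of the cradle. Origin: centre of its underside.
- cover: Bystander: a moulded battery-foot cover, 63 x 37 x 43 mm, standing to the right of the cradle. Origin: centre of its underside.
- gear: Bystander: a small toothed wheel, 40 mm across, 18 mm high, lying left of the cradle beside the clamp. Origin: centre of its underside.
- reel: Bystander: a small wire reel, 56 x 94 x 34 mm, farther to the left. Origin: centre of its underside.
- meter: Bystander: a handheld multimeter, 143 x 67 x 44 mm, at the back left. Origin: centre of its underside.
- dish: Bystander: a small round dish, 80 mm across, 18 mm high, near the front edge at the left. Origin: centre of its underside.
Not all that is in view belongs to the job. Leave any pink or red look-alike of the pack alone.

How it is judged (in metres and radians):
On the way, in this order (a step that is already met when the one before it is completed fails the run):
1. the pack is pushed home against the end stop while the clamp is still open (x of pack in the frame of cradle between 0.042 and 0.05 m and z of pack in the frame of cradle below 0.017 m and value of joint clamp below 0.2 rad), for 0.2 s.
2. the clamp has snapped shut on the pack (x of pack in the frame of cradle between 0.042 and 0.05 m and z of pack in the frame of cradle below 0.017 m and value of joint clamp above 0.94 rad), for 0.2 s.
At the end, for the whole second after the job is handed in: The pack lies flat in the channel within 4 mm of fully home against the end stop and at rest, and the clamp lever has snapped shut (joint above 0.94 rad) with its foot on the pack (all of step 2 and linear speed of pack below 0.02 m/s); the robot touches nothing.
It fails at once if the pack is lifted (more than 12 mm) or tipped (z of pack in the frame of cradle above 0.024 m or angle between pack's own z axis and vertical above 0.25 rad).
It fails at once if the pack is taken between the fingers (x of the grasp point in the frame of pack between -0.036 and 0.036 m and y of the grasp point in the frame of pack between -0.025 and 0.025 m and z of the grasp point in the frame of pack below 0.044 m).
It fails at once if one of the other things is moved by more than 20 mm (distance of any of tape, cover, gear, reel, meter, dish from where it was at the start of the episode above 0.02 m).
It also fails if it takes over 48 s, if anything falls off the work surface, if the arm or the gripper's body presses on something with over 40 N, if the wrist force passes 120 N, or if a joint passes its speed limit or range.

## Robot

A 7-joint arm with a two-finger parallel gripper is mounted at the origin on a cart in front of the work surface, level with it; the furniture and walls round the work are solid. World frame = base frame: x ahead of the robot, y to its left, z up, the work surface at z = 0. Lengths are in mm, angles in rad, forces in N, time in s.
With the tool pointing down it reaches from about 400 to 875 mm from the base axis. Payload 4.4 kg.
Tool frame: the origin (TCP) lies on the centre line of the jaws, within the pads' length; the fingertips stand 25 mm ahead of it and the grasp point (between the pads) lies 6 mm ahead of it (ctrl.finger_overhang is the distance from the TCP to the fingertips, in mm); z points along the fingers, y is the line along which they close (so a half turn about z gives the same grasp; the last joint's range is limited). The gripper opens to 85 mm and grips with 20 to 120 N. Pads are 22 mm wide; open, the fingers measure 114 mm over their backs; the gripper's body (76 mm by 85 mm) begins 54 mm behind the grasp point. The pads swing forward as they close: fully open they stand 13 mm farther back than shut.
Start: joints at [1.194, 0.628, 0.038, 1.517, -0.027, 0.996, -0.02], TCP at [198.81, -618.863, 256.313] pointing down, gripper open.
Joint ranges: [-3.06, 3.06], [-0.37, 2.12], [-1.25, 1.32], [0.18, 2.47], [-1.1, 4.24], [0.23, 1.98], [-2.94, 2.94]. Speed limits (rad/s): [2.57, 2.57, 3.14, 3.14, 3.14, 3.14, 3.14].

## Interface

Orientations are given as [roll, pitch, yaw] about the fixed x, y, z axes, in that order (R = Rz(yaw) Ry(pitch) Rx(roll)).
In Python, from cell import ctrl gives the robot as it stands. The module is installed in compiled form; this text tells all that it offers.
- The arm moves only by the tool play_rows, never from a script. Its argument "targets" is a list of rows, each a list of 5 numbers: the closure, from 0 (fully open) to 1 (shut), then the shift along the tool's x, y, z in cm, then the turn about the tool's z in degrees. In form: [[gripper, dx, dy, dz, spin], ...]. A call has 1 to 10 rows; each row is the pose to reach, as a shift and turn from the pose commanded when the call began, along the tool's axes at that moment; what a row does not reach only later rows make up. A row lasts 1/10 s, in which the tool goes at most 50 mm and 8.59 degrees, less where a joint would pass 70% of its speed; a pose out of reach is approached as far as the arm can. A call with a gripper value outside its range is refused whole. The fingers move at their own pace and stop on an object; the grip force is fixed at half the most. Time passes only in rows, so rows that repeat a pose let the fingers close. It gives the time, the measured TCP pose, the force, the opening and the grip force at its end, in the units of the state.
- ctrl.read_state(): the state, without advancing time (a new reading comes with each control period).
- ctrl.get_image(name): name is "scene" or "top" or "wrist"; returns (picture, depth): 400x640x3 uint8, red, green, blue; 400x640 float32, mm along the optical axis (not along the pixel's ray), 0 where there is no reading.
- ctrl.calibration(name): a dict with "vfov" (degrees; the focal length in pixels is half the picture's height over the tangent of half this angle, whatever the lens; pixels are square), "cx", "cy" (the principal point, pixels), "k1" (the pictures are not rectified: a ray, as slopes to the right and down, at radius r is drawn at 1 + k1 r^2 times it, then the intrinsics apply), "extrinsics" (4x4, takes a point from camera to world coordinates); the wrist camera has in their place "mount" (4x4, takes a point from camera to tool coordinates, whose origin is the TCP and whose axes are the flange's). Camera axes: x right, y down, z forward; pixel columns grow to the right and rows downward; lengths in mm; the calibration is good to about 2 mm. A picture is of the moment at which its call begins: read the wrist's pose just before it. calibration takes no time and is no camera call.
- ctrl.finish_job(): hands the job in; it is judged then, once.
Trained networks look in the newest picture that a camera, given by its name, has taken for a name from the list of things; names that differ only in an ending like _2 or _b are one class to them, and where a whole thing is asked for, a point or a joint stands for the part that bears it (a point fixed in the world has none). Each returns a list of dicts, best first, with "confidence" (0 to 1); they miss things now and then, are a little off and sometimes report something else, mostly with a low value. They report only what shows in the picture. A call takes as long as a camera call. They do not tell look-alikes from the thing itself.
- ctrl.search_frame(camera, name): "bbox" ([left, top, right, bottom] in pixels, round what is visible of it).
- ctrl.trace(camera, name): "pixels" (400x640 bool, what is visible of it) and "bbox" ([left, top, right, bottom] in pixels, round what is visible of it).
The state is a dict: "clock": time; "qpos": joint angles; "qd": joint speeds; "tau": joint torques, N m; "eef_pos": TCP position; "tool_rot": TCP orientation; "force": force on the tool from outside, world axes, zero at the start; "torque": the same for the moment, N m; "width": finger opening in mm; "gripper_force": force on a finger pad.
Only numpy, scipy, OpenCV 4.12 (cv2) and the standard library are available. Lean on these libraries where they do the work, as an engineer would, in place of code of your own. Each camera call takes 0.05 s, during which the arm holds its last target. There are 200 camera calls.

## Working session

There is one attempt and no reset: what is moved stays moved. The work goes in short steps, Python scripts to look and compute and a tool call to move; the robot and the scene stay as the last step left them, time stands still between calls to the robot, and variables do not carry over. Pictures are saved under pics/ and viewed, at most 10 in all, crops included, and the job is handed in when it is done.

Besides the shell and the picture viewer there is one more tool, called after "Emit:" as name([rows], argument=value, ...), one row to a line, values as JSON. play_rows: Moves the arm, as the interface text tells. Its arguments: {"type":"object","properties":{"targets":{"type":"array"}},"required":["targets"]}

```bash
mkdir -p pics; cat > h.py <<'E'
import numpy as np,cv2
from cell import ctrl
from scipy.spatial.transform import Rotation as R
def cam(name):
    st=ctrl.read_state(); im,d=ctrl.get_image(name); c=ctrl.calibration(name)
    if 'extrinsics' in c: T=np.array(c['extrinsics'])
    else:
        W=np.eye(4);W[:3,:3]=R.from_euler('xyz',st['tool_rot']).as_matrix();W[:3,3]=st['eef_pos'];T=W@np.array(c['mount'])
    return im,d,c,T
def cloud(d,c,T):
    f=200/np.tan(np.radians(c['vfov'])/2);h,w=d.shape
    u,v=np.meshgrid(np.arange(w),np.arange(h))
    K=np.array([[f,0,c['cx']],[0,f,c['cy']],[0,0,1.]])
    p=cv2.undistortPoints(np.stack([u,v],-1).reshape(-1,1,2).astype(float),K,np.array([c['k1'],0,0,0.])).reshape(h,w,2)
    P=np.dstack([p*d[...,None],d])
    Q=P@T[:3,:3].T+T[:3,3]; Q[d<=0]=np.nan
    return Q
E
python3 - <<'E'
from h import *
print({k:np.round(v,3).tolist() for k,v in ctrl.read_state().items()})
for n in('top','scene'):
    im,d,c,T=cam(n);cv2.imwrite(f'pics/{n}0.png',im[...,::-1]);Q=cloud(d,c,T);np.save(f'{n}0.npy',Q)
    for t in('cradle','pack','clamp','clamp_grip','tape','cover','gear','reel','meter','dish'):
        for r in ctrl.trace(n,t)[:3]:
            q=Q[r['pixels']];print(n,t,round(r['confidence'],2),np.round(r['bbox']),np.round(np.nanmedian(q,0)),np.round(np.nanpercentile(q,[3,97],axis=0)).tolist())
E
```

```text
{'clock': 0.0, 'qpos': [1.194, 0.629, 0.038, 1.518, -0.027, 0.996, -0.02], 'qd': [0.001, 0.001, -0.002, -0.002, -0.0, -0.001, -0.002], 'tau': [0.0, -56.341, 1.226, -19.345, 0.011, 0.011, 0.0], 'eef_pos': [198.64, -618.291, 255.383], 'tool_rot': [-3.14, 0.0, 0.311], 'force': [-0.239, 0.879, 0.343], 'torque': [0.036, 0.023, 0.024], 'gripper_force': 0.0, 'width': 85.093}
top cradle 0.83 [301. 162. 378. 260.] [510. 169.  12.] [[386.0, 85.0, 7.0], [610.0, 235.0, 143.0]]
top pack 0.75 [396. 132. 422. 165.] [658.   6.  44.] [[620.0, -23.0, 13.0], [700.0, 31.0, 53.0]]
top pack 0.68 [343. 198. 368. 232.] [485. 139.  57.] [[448.0, 112.0, 52.0], [526.0, 166.0, 65.0]]
top pack 0.59 [263. 246. 300. 280.] [371. 323.  44.] [[336.0, 285.0, 24.0], [406.0, 363.0, 54.0]]
top clamp 0.74 [306. 166. 353. 183.] [572. 203. 134.] [[564.0, 152.0, 88.0], [584.0, 252.0, 162.0]]
top clamp_grip 0.71 [305. 168. 352. 186.] [572. 205. 133.] [[564.0, 151.0, 12.0], [585.0, 250.0, 162.0]]
top clamp_grip 0.71 [211. 236. 244. 265.] [399. 455.   4.] [[364.0, 418.0, -0.0], [433.0, 488.0, 18.0]]
top cover 0.73 [211. 233. 24
[... 1359 characters left out ...]
.0, 40.0]]
scene gear 0.66 [211. 215. 253. 249.] [680. 391.  31.] [[639.0, 351.0, 5.0], [765.0, 419.0, 37.0]]
scene gear 0.48 [320. 251. 336. 262.] [471. 284.  11.] [[458.0, 261.0, 1.0], [493.0, 297.0, 17.0]]
scene gear 0.39 [263. 296. 307. 334.] [402. 453.   5.] [[362.0, 418.0, 2.0], [436.0, 492.0, 18.0]]
scene reel 0.73 [236. 262. 268. 290.] [512. 451.  32.] [[497.0, 420.0, 1.0], [545.0, 471.0, 35.0]]
scene meter 0.9 [211. 214. 253. 248.] [683. 391.  30.] [[639.0, 348.0, 3.0], [767.0, 419.0, 37.0]]
scene dish 0.73 [264. 296. 308. 335.] [403. 453.   5.] [[362.0, 418.0, 2.0], [437.0, 492.0, 18.0]]
scene dish 0.59 [401. 216. 421. 232.] [443.  36.  14.] [[419.0, 5.0, 1.0], [470.0, 57.0, 19.0]]
```

```bash
python3 - <<'E'
from h import *
im=cv2.imread('pics/top0.png');s=cv2.imread('pics/scene0.png')
a=cv2.resize(im[120:290,200:440],(800,566),interpolation=cv2.INTER_CUBIC);cv2.imwrite('pics/c1.png',a)
Q=np.load('top0.npy')
Z=Q[...,2]
# plate mask: height 12 around cradle
m=(abs(Z-12)<4)&(Q[...,0]>350)&(Q[...,0]<660)&(Q[...,1]>60)&(Q[...,1]<260)
n,l,st,ce=cv2.connectedComponentsWithStats(((abs(Z-15)<9)&(Q[...,0]>350)&(Q[...,0]<660)&(Q[...,1]>60)&(Q[...,1]<260)).astype(np.uint8))
i=1+st[1:,4].argmax();P=Q[l==i]
print(st[i],cv2.minAreaRect(P[:,:2].astype(np.float32)))
# stop and pack
for zlo,zhi,b in((40,52,(540,680,60,240)),(50,70,(420,560,90,190))):
    k=(Z>zlo)&(Z<zhi)&(Q[...,0]>b[0])&(Q[...,0]<b[1])&(Q[...,1]>b[2])&(Q[...,1]<b[3])
    print(k.sum(),cv2.minAreaRect(Q[k][:,:2].astype(np.float32)),np.nanpercentile(Q[k],[2,50,98],axis=0).round())
E
```

```text
[ 314  167   64   94 3733] ((500.1752624511719, 155.95968627929688), (147.45018005371094, 240.2275848388672), 85.75152587890625)
262 ((591.1700439453125, 153.751953125), (45.9198112487793, 131.86949157714844), 18.427766799926758) [[558.  90.  42.]
 [599. 128.  47.]
 [610. 190.  51.]]
777 ((503.0411682128906, 141.77732849121094), (124.2463607788086, 69.03500366210938), 11.690077781677246) [[446. 112.  52.]
 [485. 139.  56.]
 [529. 166.  66.]]
```

View pics/c1.png

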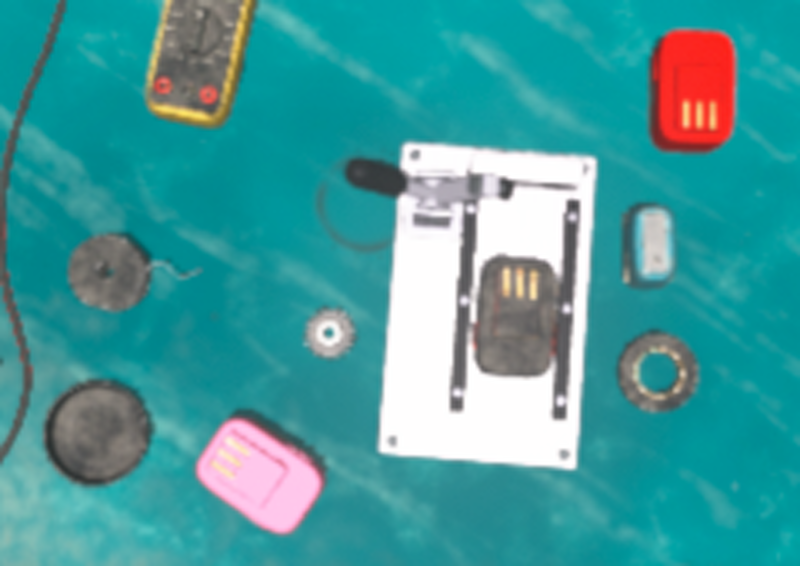

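Candidates for the pack in the top picture: black in the channel (354,215), red (409,148), pink (281,262). The black one is the pack: its top is at about 57–64 mm (12 mm plate plus body), and it sits between the rails. I put the cradle origin at about (499,136) with yaw −4.25°. The gap to home is about 60 mm, which fits the description. I'm moving via a waypoint, gripper shut.

Emit:
play_rows([
  [1,39.6,-31.3,0,22.1],
  [1,39.6,-31.3,0,22.1],
  [1,39.6,-31.3,0,22.1],
  [1,39.6,-31.3,0,22.1],
  [1,39.6,-31.3,0,22.1],
  [1,39.6,-31.3,0,22.1],
  [1,39.6,-31.3,0,22.1],
  [1,39.6,-31.3,0,22.1],
  [1,39.6,-31.3,0,22.1],
  [1,39.6,-31.3,0,22.1],
])

```text
clock: 2.1
eef_pos: [478.5, -202.0, 256.7]
tool_rot: [3.141, -0.001, -0.075]
force: [0.9, -0.8, -0.6]
width: -0.3
gripper_force: 0.0
```

Emit:
play_rows([
  [1,-9.9,-33.9,0,0],
  [1,-9.9,-33.9,0,0],
  [1,-9.9,-33.9,0,0],
  [1,-9.9,-33.9,0,0],
  [1,-9.9,-33.9,0,0],
  [1,-9.9,-33.9,0,0],
  [1,-9.9,-33.9,0,0],
  [1,-9.9,-33.9,0,0],
  [1,-9.9,-33.9,0,0],
])

```text
clock: 3.0
eef_pos: [403.8, 143.3, 256.5]
tool_rot: [-3.141, -0.0, -0.071]
force: [0.0, -1.1, 0.4]
width: 0.2
gripper_force: 0.0
```

```bash
python3 - <<'E'
from h import *
im,d,c,T=cam('wrist');cv2.imwrite('pics/w1.png',im[...,::-1]);Q=cloud(d,c,T);np.save('w1.npy',Q)
print(np.round(T,2).tolist(),ctrl.read_state()['eef_pos'])
yaw=-np.radians(4.25);ex=np.array([np.cos(yaw),np.sin(yaw)]);ey=np.array([-ex[1],ex[0]])
for t in('pack','clamp_grip','cradle'):
    for r in ctrl.trace('wrist',t)[:3]:
        q=Q[r['pixels']];q=q[np.isfinite(q[:,0])];p=q[:,:2]-[498.7,136]
        C=np.c_[p@ex,p@ey,q[:,2]]
        print(t,round(r['confidence'],2),np.round(r['bbox']),np.percentile(C,[1,50,99],axis=0).round(1).tolist())
        if t=='pack':
            k=C[:,2]>48;print(cv2.minAreaRect(q[k][:,:2].astype(np.float32)))
E
```

```text
[[-0.07, -0.95, -0.3, 480.84], [-1.0, 0.07, 0.02, 139.41], [-0.0, 0.3, -0.95, 374.67], [0.0, 0.0, 0.0, 1.0]] [404.17150333 141.57385468 256.4196607 ]
pack 0.9 [131. 179. 214. 241.] [[-177.4, 134.4, 1.3], [-133.6, 173.1, 44.4], [-101.6, 222.7, 53.7]]
((376.7867126464844, 334.815185546875), (49.54379653930664, 35.68999481201172), 55.633880615234375)
pack 0.63 [286.  54. 342. 144.] [[-53.3, -25.9, 52.7], [-9.7, 1.9, 57.2], [30.9, 30.3, 66.2]]
((487.633056640625, 138.037109375), (60.08977127075195, 87.06291961669922), 84.56303405761719)
clamp_grip 0.79 [178.   2. 262.  20.] [[59.9, 46.2, 76.2], [63.1, 70.3, 99.8], [70.4, 102.1, 128.7]]
cradle 0.58 [178.   1. 366. 190.] [[-115.0, -51.9, 10.7], [11.3, 35.9, 13.0], [91.5, 93.8, 104.6]]
```

View pics/w1.png

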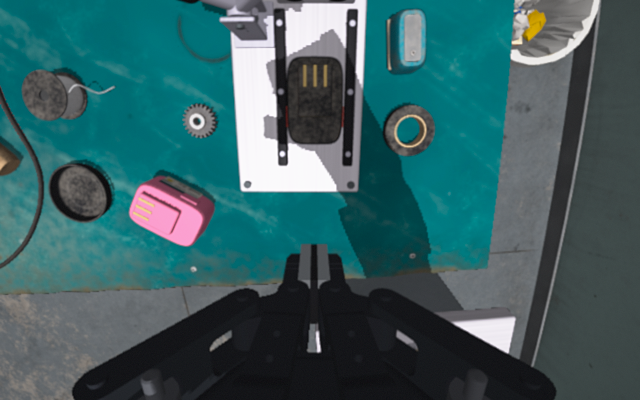

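The wrist view shows the black pack in the channel at (315,100), pink look-alike at (172,210), clamp at the upper left (240,15). The pack is at cradle (−11, 2). The camera is mounted ahead of the tool, so I'm turning 90° to keep it away from the raised clamp arm, then lowering behind the pack.

Emit:
play_rows([
  [1,0,0,2,8.5],
  [1,0,0,4,17],
  [1,0,0,6,25.5],
  [1,0,0,8,34],
  [1,0,0,10,42.5],
  [1,0,0,12,51],
  [1,0,0,13,59.5],
  [1,0,0,14,68],
  [1,0,0,15,76.5],
  [1,0,0,15,85],
])

```text
clock: 4.2
eef_pos: [404.2, 139.9, 105.4]
tool_rot: [3.14, -0.001, -1.568]
force: [-0.3, 1.1, -0.6]
width: 0.3
gripper_force: 0.0
```

```bash
python3 - <<'E'
from h import *
s=ctrl.read_state();print(s['eef_pos'],s['tool_rot'],s['qpos'][6],ctrl.finger_overhang)
E
```

```text
[404.23652812 139.92531922 105.44090014] [ 3.14017375e+00 -8.72825077e-04 -1.56790997e+00] -2.9081732054168685 25.0
```

Joint 7 is near its limit here, so I'm turning the other way (camera to the left, clear of the clamp in x).

Emit:
play_rows([
  [1,0,0,0,-8.5],
  [1,0,0,0,-17],
  [1,0,0,0,-25.5],
  [1,0,0,0,-34],
  [1,0,0,0,-42.5],
  [1,0,0,0,-51],
  [1,0,0,0,-59.5],
  [1,0,0,0,-68],
  [1,0,0,0,-76.5],
  [1,0,0,0,-85],
])

```text
clock: 5.2
eef_pos: [404.9, 140.2, 106.4]
tool_rot: [3.141, -0.001, -0.072]
force: [0.1, -1.0, -0.4]
width: -0.1
gripper_force: 0.0
```

Emit:
play_rows([
  [1,0,0,0,-8.5],
  [1,0,0,0,-17],
  [1,0,0,0,-25.5],
  [1,0,0,0,-34],
  [1,0,0,0,-42.5],
  [1,0,0,0,-51],
  [1,0,0,0,-59.5],
  [1,0,0,0,-68],
  [1,0,0,0,-76.5],
  [1,0,0,0,-85],
])

```text
clock: 6.2
eef_pos: [404.9, 140.1, 106.3]
tool_rot: [3.141, 0.001, 1.411]
force: [0.2, -0.4, -0.1]
width: 0.1
gripper_force: 0.0
```

```bash
python3 - <<'E'
from h import *
s=ctrl.read_state();print(s['eef_pos'],s['tool_rot'],s['qpos'][6],s['force'])
E
```

```text
[404.87165116 140.06212985 106.30455331] [3.14104602e+00 5.77781765e-04 1.41119277e+00] -1.1503880076110742 [ 0.20261174 -0.41833921 -0.14135972]
```

Emit:
play_rows([
  [1,0.4,-0.15,2,-4.9],
  [1,0.4,-0.15,4,-4.9],
  [1,0.4,-0.15,5,-4.9],
  [1,0.4,-0.15,5.7,-4.9],
  [1,0.4,-0.15,5.7,-4.9],
])

```text
clock: 6.7
eef_pos: [403.5, 144.3, 48.5]
tool_rot: [-3.14, 0.001, 1.492]
force: [-0.5, -0.3, 0.4]
width: -0.2
gripper_force: 0.0
```

Emit:
play_rows([
  [1,0,1,0,0],
  [1,0,2,0,0],
  [1,0,2.6,0,0],
  [1,0,3.2,0,0],
  [1,0,3.8,0,0],
  [1,0,4.4,0,0],
  [1,0,5,0,0],
  [1,0,5.6,0,0],
  [1,0,6.2,0,0],
  [1,0,6.8,0,0],
])

```text
clock: 7.7
eef_pos: [469.4, 140.6, 49.5]
tool_rot: [-3.138, 0.001, 1.495]
force: [-5.9, 1.2, 5.6]
width: -0.1
gripper_force: 2.9
```

Emit:
play_rows([
  [1,0,0.2,0,0],
  [1,0,0.4,0,0],
  [1,0,0.6,0,0],
])

```text
clock: 8.0
eef_pos: [475.7, 140.1, 49.4]
tool_rot: [-3.139, 0.001, 1.494]
force: [-5.2, 0.3, 5.4]
width: -0.1
gripper_force: 2.9
```

Emit:
play_rows([
  [1,0,0.2,0,0],
  [1,0,0.4,0,0],
])

```text
clock: 8.2
eef_pos: [479.7, 139.8, 49.4]
tool_rot: [-3.139, 0.001, 1.495]
force: [-4.8, 0.2, 4.5]
width: -0.2
gripper_force: 2.8
```

Emit:
play_rows([
  [1,0,0.2,0,0],
  [1,0,0.4,0,0],
])

```text
clock: 8.4
eef_pos: [483.7, 139.5, 49.4]
tool_rot: [-3.139, 0.001, 1.495]
force: [-5.5, 0.8, 4.9]
width: -0.3
gripper_force: 2.8
```

Emit:
play_rows([
  [1,0,0.15,0,0],
  [1,0,0.2,0,0],
])

```text
clock: 8.6
eef_pos: [485.9, 139.4, 49.4]
tool_rot: [-3.14, 0.001, 1.494]
force: [-5.3, 0.2, 5.6]
width: -0.1
gripper_force: 2.9
```

Emit:
play_rows([
  [1,0,0.1,0,0],
  [1,0,0.2,0,0],
])

```text
clock: 8.8
eef_pos: [487.6, 139.3, 49.4]
tool_rot: [-3.139, 0.001, 1.495]
force: [-5.2, 0.1, 4.4]
width: -0.1
gripper_force: 2.8
```

Emit:
play_rows([
  [1,0,0.1,0,0],
  [1,0,0.2,0,0],
])

```text
clock: 9.0
eef_pos: [489.0, 139.1, 49.4]
tool_rot: [-3.138, 0.001, 1.495]
force: [-8.4, 1.4, 7.2]
width: -0.1
gripper_force: 4.5
```

Emit:
play_rows([
  [1,0,0.1,0,0],
  [1,0,0.2,0,0],
])

```text
clock: 9.2
eef_pos: [489.1, 139.1, 49.4]
tool_rot: [-3.136, 0.002, 1.495]
force: [-13.5, 1.3, 11.5]
width: 0.1
gripper_force: 6.8
```

```bash
cat > m.py <<'E'
from h import *
import sys
im,d,c,T=cam('top');cv2.imwrite('pics/'+sys.argv[1],cv2.resize(im[150:270,290:390],(600,720)[:2] if 0 else (500,600),interpolation=cv2.INTER_CUBIC)[...,::-1]);Q=cloud(d,c,T)
yaw=-np.radians(4.25);ex=np.array([np.cos(yaw),np.sin(yaw)]);ey=np.array([-ex[1],ex[0]])
p=Q[...,:2]-[498.7,136];X=p@ex;Y=p@ey;Z=Q[...,2]
k=(abs(Y)<24)&(abs(X)<130)
for lo in range(-20,125,5):
    j=k&(X>=lo)&(X<lo+5)
    if j.any(): print(lo,j.sum(),np.nanpercentile(Z[j],[10,50,90]).round())
E
python3 m.py t2.png
```

```text
-20 158 [441. 486. 518.]
-15 142 [444. 481. 513.]
-10 136 [442. 478. 508.]
-5 129 [436. 471. 499.]
0 118 [430. 463. 490.]
5 106 [424. 454. 479.]
10 99 [407. 441. 467.]
15 100 [405. 438. 449.]
20 124 [403. 439. 449.]
25 96 [406. 433. 445.]
30 63 [406. 422. 438.]
35 37 [401. 413. 425.]
40 14 [394. 401. 408.]
50 2 [53. 55. 57.]
55 2 [55. 56. 57.]
60 5 [ 54. 129. 135.]
65 9 [ 55. 134. 138.]
70 10 [ 54.  95. 137.]
75 2 [ 61.  93. 124.]
90 7 [44. 46. 48.]
95 9 [46. 47. 48.]
100 12 [45. 46. 48.]
105 17 [45. 47. 49.]
110 5 [42. 45. 46.]
115 14 [ 7. 10. 11.]
120 23 [-2. -0.  1.]
```

View pics/t2.png

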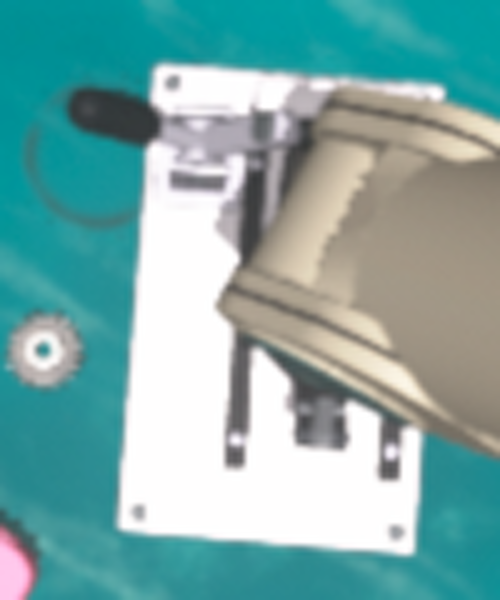

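The force jumped to 13 N and the tool stalled at cradle x ≈ −10, which matches the pack being home. The picture shows only the arm over the pack, with the clamp handle (115,115) still open. I'm backing off and rising.

Emit:
play_rows([
  [1,0,-1,0,0],
  [1,0,-3,0,0],
  [1,0,-3,-5,0],
  [1,0,-3,-10,0],
  [1,0,-3,-15,0],
  [1,0,-3,-20,0],
  [1,0,-3,-20,0],
])

```text
clock: 9.95
eef_pos: [467.1, 143.3, 255.4]
tool_rot: [3.129, -0.005, 1.493]
force: [1.0, -0.2, -0.5]
width: 0.2
gripper_force: 0.0
```

```bash
python3 - <<'E'
from h import *
s=ctrl.read_state();print(s['eef_pos'],s['tool_rot'],s['qpos'][6])
yaw=-np.radians(4.25);ex=np.array([np.cos(yaw),np.sin(yaw)]);ey=np.array([-ex[1],ex[0]])
for n in('scene','top','wrist'):
    im,d,c,T=cam(n);Q=cloud(d,c,T)
    if n=='scene':cv2.imwrite('pics/s2.png',cv2.resize(im[150:290,290:430],(600,600),interpolation=cv2.INTER_CUBIC)[...,::-1])
    for t in('pack','clamp_grip'):
        for r in ctrl.trace(n,t)[:3]:
            q=Q[r['pixels']];q=q[np.isfinite(q[:,0])];p=q[:,:2]-[498.7,136];C=np.c_[p@ex,p@ey,q[:,2]]
            print(n,t,round(r['confidence'],2),np.percentile(C,[2,50,98],axis=0).round(1).tolist())
E
```

```text
[467.05757477 143.29175251 255.41701152] [ 3.12883212 -0.00486058  1.49316407] -0.8954289633365297
scene pack 0.8 [[-181.7, 144.3, 3.3], [-154.8, 192.8, 41.6], [-112.7, 226.2, 53.0]]
scene pack 0.69 [[0.9, -22.4, 13.5], [29.3, 16.0, 46.5], [80.9, 34.9, 62.9]]
scene pack 0.68 [[129.0, -144.9, -0.3], [151.5, -105.7, 33.4], [209.1, -91.5, 50.5]]
scene clamp_grip 0.97 [[59.5, 21.0, 87.4], [64.0, 80.2, 130.1], [73.8, 127.5, 160.1]]
top pack 0.9 [[130.0, -151.1, -0.8], [167.9, -118.7, 43.6], [214.1, -92.5, 54.3]]
top pack 0.71 [[-176.7, 136.2, 22.3], [-140.2, 176.4, 43.9], [-105.5, 218.0, 53.9]]
top pack 0.7 [[-26.6, 283.6, -1.0], [-0.9, 306.5, 32.5], [22.6, 332.3, 36.6]]
top clamp_grip 0.83 [[60.4, 20.8, 84.7], [68.2, 74.9, 133.9], [79.1, 123.3, 163.3]]
top clamp_grip 0.58 [[-158.9, 272.8, -1.4], [-122.9, 311.6, 4.1], [-86.6, 346.1, 18.5]]
wrist pack 0.9 [[-175.7, 136.0, 7.8], [-138.3, 163.5, 44.2], [-106.2, 184.5, 53.4]]
wrist pack 0.87 [[2.5, -24.9, 30.5], [40.9, 5.0, 57.0], [84.8, 28.6, 65.8]]
wrist pack 0.73 [[60.1, 19.4, 1.8], [66.4, 85.1, 138.2], [129.1, 126.6, 164.5]]
wrist clamp_grip 0.69 [[60.2, 20.1, 89.6], [66.0, 84.4, 139.1], [76.7, 125.1, 164.5]]
```

View pics/s2.png

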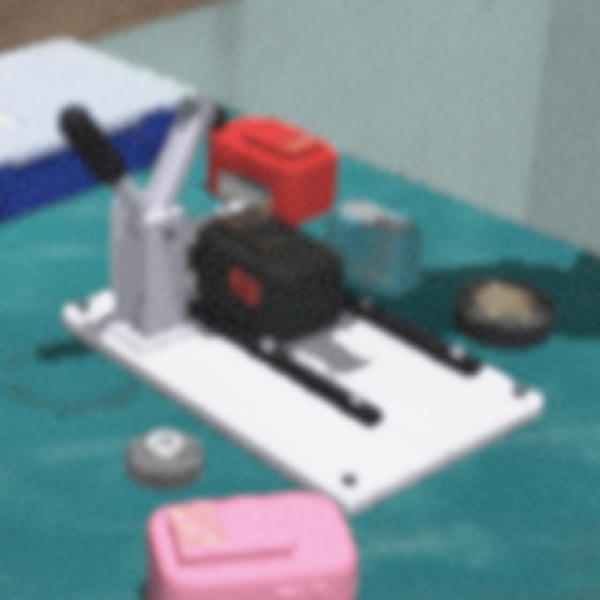

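The pack spans cradle x 2 to 88, so it's home, and the clamp is still open. Next I'm going outside the handle.

Emit:
play_rows([
  [1,15.5,10,0,0],
  [1,15.5,10,0,0],
  [1,15.5,10,0,0],
  [1,15.5,10,0,0],
  [1,15.5,10,0,0],
  [1,15.5,10,5,0],
  [1,15.5,10,10,0],
  [1,15.5,10,10,0],
])

```text
clock: 11.2
eef_pos: [570.3, 283.8, 142.1]
tool_rot: [-3.13, 0.01, 1.495]
force: [-0.7, -1.8, -0.7]
width: 0.1
gripper_force: 0.0
```

Emit:
play_rows([
  [1,0,0.8,-1.2,0],
  [1,0,0.8,-1.2,0],
  [1,0,0.8,-1.2,0],
])

```text
clock: 11.5
eef_pos: [583.3, 287.9, 163.3]
tool_rot: [3.139, -0.001, 1.493]
force: [-1.1, -1.3, 0.3]
width: -0.2
gripper_force: 0.0
```

Emit:
play_rows([
  [1,0,-0.5,0.8,0],
  [1,0,-0.5,0.8,0],
  [1,0,-0.5,0.8,0],
])

```text
clock: 11.8
eef_pos: [577.0, 287.8, 153.1]
tool_rot: [-3.141, 0.001, 1.495]
force: [0.8, -0.4, 0.9]
width: 0.4
gripper_force: 0.0
```

Emit:
play_rows([
  [1,-1,0.2,0,0],
  [1,-2,0.2,0,0],
  [1,-2.6,0.2,0,0],
  [1,-3.2,0.2,0,0],
  [1,-3.8,0.2,0,0],
  [1,-4.4,0.2,0,0],
])

```text
clock: 12.4
eef_pos: [577.0, 245.2, 154.6]
tool_rot: [3.139, -0.004, 1.495]
force: [1.2, 3.8, 2.2]
width: -0.2
gripper_force: 1.2
```

Emit:
play_rows([
  [1,-0.6,0,0,0],
  [1,-1.2,0,0,0],
  [1,-1.8,0,0,0],
])

```text
clock: 12.7
eef_pos: [574.5, 224.0, 152.7]
tool_rot: [-3.14, 0.002, 1.493]
force: [-0.5, -0.2, -0.3]
width: 0.2
gripper_force: 0.0
```

Contact was felt (3.8 N), and now it has been released, so the clamp has probably snapped. I'm retreating outward and up, then checking.

Emit:
play_rows([
  [1,3,0,0,0],
  [1,6,0,0,0],
  [1,8,0,-4,0],
  [1,10,0,-8,0],
  [1,12,0,-10,0],
  [1,12,0,-10,0],
  [1,12,0,-10,0],
])

```text
clock: 13.4
eef_pos: [583.9, 344.3, 252.5]
tool_rot: [-3.141, 0.003, 1.494]
force: [0.1, -0.7, -0.1]
width: -0.0
gripper_force: 0.0
```

```bash
python3 - <<'E'
from h import *
s=ctrl.read_state();print(s['eef_pos'],s['force'])
yaw=-np.radians(4.25);ex=np.array([np.cos(yaw),np.sin(yaw)]);ey=np.array([-ex[1],ex[0]])
for n in('scene','top'):
    im,d,c,T=cam(n);Q=cloud(d,c,T)
    if n=='scene':cv2.imwrite('pics/s3.png',cv2.resize(im[150:290,290:430],(600,600),interpolation=cv2.INTER_CUBIC)[...,::-1])
    for t in('pack','clamp_grip','gear','tape','cover'):
        for r in ctrl.trace(n,t)[:3]:
            q=Q[r['pixels']];q=q[np.isfinite(q[:,0])];p=q[:,:2]-[498.7,136];C=np.c_[p@ex,p@ey,q[:,2]]
            print(n,t,round(r['confidence'],2),np.percentile(C,[2,50,98],axis=0).round(1).tolist())
E
```

```text
[583.86448428 344.31801857 252.54435196] [ 0.07851758 -0.74614929 -0.09926837]
scene pack 0.9 [[-181.6, 145.5, 4.2], [-154.7, 192.9, 41.7], [-116.2, 226.2, 53.1]]
scene pack 0.67 [[129.0, -145.3, 3.9], [145.4, -108.6, 37.7], [211.7, -91.7, 50.5]]
scene pack 0.65 [[1.0, -18.4, 14.0], [27.0, 17.1, 46.0], [80.3, 29.7, 62.6]]
scene gear 0.54 [[-52.0, 122.1, -0.8], [-38.7, 144.6, 11.1], [-15.5, 158.6, 17.3]]
scene tape 0.71 [[-71.8, -135.5, 1.7], [-46.4, -105.9, 14.4], [-19.5, -82.7, 19.2]]
scene cover 0.71 [[20.7, -110.2, -0.0], [40.1, -86.2, 26.0], [77.7, -79.4, 40.1]]
scene cover 0.42 [[59.3, -10.0, 46.1], [65.3, 42.2, 101.8], [106.1, 77.4, 167.6]]
top pack 0.61 [[131.1, -148.0, 5.8], [172.3, -119.0, 44.1], [213.5, -92.5, 53.9]]
top pack 0.58 [[-176.9, 135.9, 4.8], [-141.1, 177.5, 44.0], [-106.2, 220.5, 53.4]]
top pack 0.41 [[-49.2, 123.0, -3.4], [-31.8, 139.3, 10.6], [-14.7, 156.3, 18.3]]
top clamp_grip 0.55 [[-119.0, -10.5, 7.3], [-94.8, 58.1, 11.2], [-48.2, 92.3, 21.6]]
top gear 0.51 [[-47.5, 122.8, 7.3], [-32.4, 137.2, 11.4], [-17.5, 153.1, 18.4]]
```

View pics/s3.png

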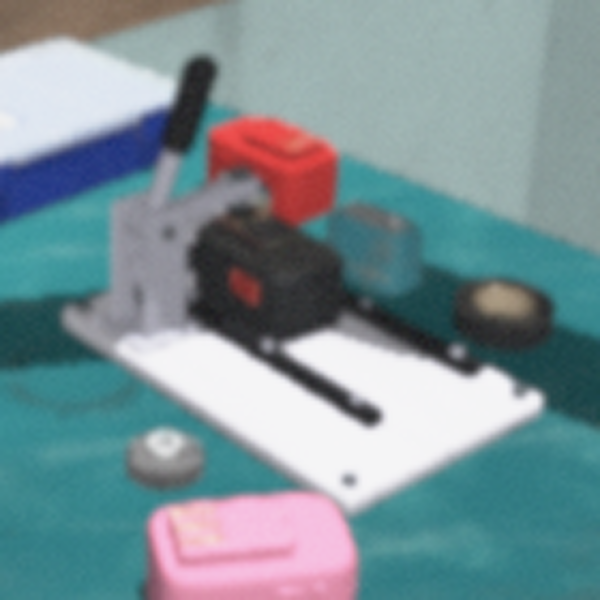

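The handle at (190,105) leans inward and the foot at (260,205) is down on the pack. I'm checking the lever angle from depth.

```bash
python3 - <<'E'
from h import *
yaw=-np.radians(4.25);ex=np.array([np.cos(yaw),np.sin(yaw)]);ey=np.array([-ex[1],ex[0]])
for n in('scene','top'):
    Q0=np.load(n+'0.npy');im,d,c,T=cam(n);Q1=cloud(d,c,T)
    for Q in(Q0,Q1):
        p=Q[...,:2]-[498.7,136];X=p@ex;Y=p@ey;Z=Q[...,2]
        k=(abs(X-67)<15)&(Z>118)&(Z<185)&(Y>10)&(Y<130)
        if n=='scene' or 1:
            a=np.arctan2(Y[k]-68,Z[k]-80);print(n,k.sum(),np.percentile(np.degrees(a),[5,20,50,80,95]).round(1))
E
```

```text
scene 296 [-41.4 -26.5  30.9  38.5  42.3]
scene 199 [-26.3 -22.6 -18.4 -15.4 -13.4]
top 273 [-40.7 -27.6  25.1  30.2  34.1]Traceback (most recent call last):
  File "<stdin>", line 9, in <module>
    return _quantile_unchecked(
        a, q, axis, out, overwrite_input, method, keepdims, weights)
    return _ureduce(a,
                    func=_quantile_ureduce_func,
    ...<5 lines>...
                    overwrite_input=overwrite_input,
                    method=method)
    r = func(a, **kwargs)
    result = _quantile(arr,
                       quantiles=q,
    ...<2 lines>...
                       out=out,
                       weights=wgt)
    slices_having_nans = np.isnan(arr[-1, ...])
                                  ~~~^^^^^^^^^
IndexError: index -1 is out of bounds for axis 0 with size 0
```

The handle is at about −22° once corrected for the same bias seen in the open reading. That is roughly 1.0 rad of travel, so the clamp is shut on the pack.

```bash
python3 -c "
from cell import ctrl
print(ctrl.finish_job())"
```

```text
the job is handed in; nothing more can be done
None
```

I pushed the pack home against the end stop, snapped the clamp shut on it (about 1.0 rad estimated from depth), and handed the job in with the arm clear; the hand-in returned no verdict.

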